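# Set the lamp dimmer to its pointer, then unscrew and hold the cap beside it

## Robot

A 7-joint arm with a two-finger parallel gripper is mounted at the origin on the work surface. World frame = base frame: x ahead of the robot, y to its left, z up, the work surface at z = 0. Lengths are in m, angles in rad, forces in N, time in s.
With the tool pointing down it reaches from about 0.425 to 0.925 m from the base axis. Payload 6.8 kg.
Tool frame: the origin (TCP) lies midway between the tips of the shut fingers; the grasp point (between the pads) lies 19 mm behind it; x points along the fingers, y is the direction in which the jaws open and shut, and the axes are right-handed (so a half turn about x gives the same grasp; the last joint's range is limited). The gripper opens to 88 mm and grips with 3 to 60 N. Pads are 20 mm wide; open, the fingers measure 115 mm over their backs; the gripper's body (75 mm by 178 mm) begins 61 mm behind the grasp point.
Start: joints at [1.208, 0.477, 0.022, 1.555, -0.011, 1.109, -0.083], TCP at [0.17, -0.653, 0.223] pointing down, gripper open.
Joint ranges: [-2.96, 2.96], [-0.34, 2.1], [-1.41, 1.46], [0.24, 2.44], [-1.37, 4.51], [0.17, 1.92], [-2.96, 2.96]. Speed limits (rad/s): [2.39, 2.39, 3.14, 3.14, 3.14, 3.14, 3.14].

## Interface

Orientations are given as [roll, pitch, yaw] about the fixed x, y, z axes, in that order (R = Rz(yaw) Ry(pitch) Rx(roll)).
In Python, from workcell import r, optics, ticket gives the robot as it stands.
- The arm moves only by the tool carry_out, never from a script. Its argument "steps" is one flat list of numbers, 7 for each row, row after row: the shift along the tool's x, y, z in m, then the turn, a rotation vector about the tool's x, y, z in rad, then the gripper's target within -1 to 1 (fully open at 1, half-way at 0, shut at -1). A call has 1 to 5 rows; each row shifts and turns the commanded pose from where the row before left it, along the tool's axes as they then stand; what a row does not reach is not made up. A row lasts 1/8 s, in which the tool goes at most 62.5 mm and 10.7 degrees, less where a joint would pass 70% of its speed; a pose out of reach is approached as far as the arm can. A call with a gripper value outside its range is refused whole. The fingers move at their own pace and stop on an object; "newtons" is the grip in N (left out, the last holds). Time passes only in rows, so rows that do not move let the fingers close. It gives the time, the measured TCP pose, the force and the opening at its end, in the units of the state.
- r.state(): the state, without advancing time (a new reading comes with each control period).
- optics.grab_frame(name): name is "scene" or "top" or "wrist"; returns a dict with "pixels" (400x640x3 uint8, blue, green, red), "mtx" (3x3 intrinsics, pixels), "rvec" (rotation vector, rad) and "tvec" (3), from world to camera coordinates, as OpenCV has them. Camera axes: x right, y down, z forward; pixel columns grow to the right and rows downward; lengths in m; the calibration is good to about 2 mm. The wrist camera is an equidistant fisheye: a pixel r from the principal point sees the ray r / f radians off the axis. A picture is of the moment at which its call begins. There is no depth.
- ticket.hand_in(): hands the job in, once; it reports no verdict.
The state is a dict: "t": time; "qpos": joint angles; "dq": joint speeds; "joint_torque": joint torques, N m; "position": TCP position; "tcp_rot": TCP orientation; "force": force on the tool from outside, world axes, zero at the start; "ft_torque": the same for the moment, N m; "opening": finger opening in m.
Only numpy, scipy, OpenCV 4.12 (cv2) and the standard library are available. Lean on these libraries where they do the work, as an engineer would, in place of code of your own. Each camera call takes 0.05 s, during which the arm holds its last target.

## Task

On the optics bench, first slide the dimmer's grip until it is level with the little steel pointer beside its track, leaving the pointer where it is. Then take the ribbed steel cap off the lamp head nearer to the dimmer box: its thread may be ordinary or reversed, so try which way it loosens, unscrew it and lift it straight up. Finish while still holding that cap upright in the gripper, a good 6 cm above its seat, over its own lamp head; leave the other cap screwed on and everything else where it stands.

Things in the scene. Friction and masses are not known exactly. Their poses are not given: they have to be found in the camera images.
- dimmer_box: white lamp-dimmer box with the slider on its flat top, 200 (x) x 130 (y) x 60 mm high, standing fixed on the table at the left or the right end of the row, turned up to about 17 degrees. Origin: centre of its underside, at table height. Its x axis runs along the slider's track, y across it, z up. (A fixed white power meter of the same size, with a green display and no slider, stands at the other end of the row.)
- fader (a joint): position of the dimmer's slider grip along the track in m: 0 at the -x end of the box, 0.10 at the other end, growing along the box's +x. It slides with about 1.5 N of friction and stays where it is left
- fader_top (a point): centre of the top of the slider grip, a black block 18 mm (along the track) x 26 mm (across) x 28 mm high; its top is 90 mm above the table, its foot 2 mm above the box's top. Axes as the dimmer box
- pointer (a joint): position of the small steel pointer along the same track in m, on the same scale as the slider grip: grip and pointer are level with each other when the two values are equal. The pointer is stiff (8 N) and is not to be moved
- pointer_tip (a point): tip of the pointer, a steel arrow 9 mm wide and 4 mm high on the box's top, 40 mm beside the track's centre line (box +y) and pointing at the track. Axes as the dimmer box
- head_a: one of the two like lamp heads, fixed, its outlet upwards: foot 70 x 70 x 10 mm, ribbed aluminium barrel 60 mm across up to 60 mm above the table, on it a brass collar 42 across to 66 mm and a neck 28 across to 82 mm, hidden by the cap. Origin: centre of its underside, at table height, on the barrel's axis; z up
- cap_a: ribbed dark steel round cap on head_a, 52 mm across, 45 high, about 300 g, loose. Origin: centre of its underside, on its axis, 61.5 mm above the table when seated; z up. One cap has an ordinary quick thread, the other a reversed one, hidden inside; nothing shows which. The tightening way it meets a hard stop within about 6 degrees
- cap_a_top (a point): centre of cap_a's flat top, 45 mm above its underside. Turned the loosening way the cap goes round with hardly any resistance and does not climb by itself; it is free after 60 to 65 degrees (and stays so until about 110), then lifts straight off; before that it rises only 1 to 4 mm. Its underside clears the neck 21 mm above its seat
- head_b: one of the two like lamp heads, fixed, its outlet upwards: foot 70 x 70 x 10 mm, ribbed aluminium barrel 60 mm across up to 60 mm above the table, on it a brass collar 42 across to 66 mm and a neck 28 across to 82 mm, hidden by the cap. Origin: centre of its underside, at table height, on the barrel's axis; z up
- cap_b: ribbed dark steel round cap on head_b, 52 mm across, 45 high, about 300 g, loose. Origin: centre of its underside, on its axis, 61.5 mm above the table when seated; z up. One cap has an ordinary quick thread, the other a reversed one, hidden inside; nothing shows which. The tightening way it meets a hard stop within about 6 degrees
- cap_b_top (a point): centre of cap_b's flat top, 45 mm above its underside. Turned the loosening way the cap goes round with hardly any resistance and does not climb by itself; it is free after 60 to 65 degrees (and stays so until about 110), then lifts straight off; before that it rises only 1 to 4 mm. Its underside clears the neck 21 mm above its seat
- driver: bystander: screwdriver with a grey handle, 140 long, 26 thick, lying along x between the lamp heads (mm), loose; origin at the centre of its underside
- lens_post: bystander: round lens in a black ring on a steel post and round foot, foot 56 across, 107 high, behind the lamp heads (mm), loose; origin at the centre of its underside
- vial_1: bystander: small glass vial with black lid, 26 across, 55 high, in front of the lamp heads (mm), loose; origin at the centre of its underside
- vial_2: bystander: second such vial (mm), loose; origin at the centre of its underside
- vee_block: bystander: aluminium block with a groove, 70 x 50 x 38, behind on the left (mm), loose; origin at the centre of its underside
- tape_roll: bystander: flat roll of paper tape, 64 across, 19 high, behind on the right (mm), loose; origin at the centre of its underside
- screw_tray: bystander: clear plastic tray, 100 x 80 x 22, far left (mm), loose; origin at the centre of its underside
- mirror_mount: bystander: small black mirror mount, 45 x 50 x 58, far right (mm), loose; origin at the centre of its underside
There are look-alikes about, which are no part of the job. Leave any green look-alike of the cap_a alone.

How it is judged:
On the way, in this order (a step that is already met when the one before it is completed fails the run):
1. the slider grip is level with the pointer (within 6 mm), both caps still on (x of fader_top in the frame of pointer_tip between -0.006 and 0.006 m and z of cap_a in the frame of head_a below 0.066 m and horizontal distance between cap_a and head_a below 0.006 m and angle between each of cap_a, cap_b's own z axis and vertical below 0.1 rad and z of cap_b in the frame of head_b below 0.066 m and horizontal distance between cap_b and head_b below 0.006 m), for 0.3 s.
2. the cap of the lamp head nearer to the dimmer box is lifted off its neck (((horizontal distance between head_a and dimmer_box below 0.31 m and z of cap_a in the frame of head_a above 0.085 m) or (horizontal distance between head_b and dimmer_box below 0.31 m and z of cap_b in the frame of head_b above 0.085 m))), for 0.1 s.
At the end, for the whole second after the job is handed in: the slider grip is level with the pointer within 6 mm; the gripper holds, at rest, the cap of the lamp head nearer to the dimmer box, at least 40 mm above its seat, within 50 mm sideways of its lamp head's axis, tilted less than 20 degrees and touching the head nowhere; the other cap is still seated (x of fader_top in the frame of pointer_tip between -0.006 and 0.006 m and ((horizontal distance between head_a and dimmer_box below 0.31 m and z of cap_a in the frame of head_a above 0.1015 m and horizontal distance between cap_a and head_a below 0.05 m and angle between cap_a's own z axis and vertical below 0.35 rad and contact force between the fingers and cap_a above 0.5 N and contact force between cap_a and head_a below 0.1 N and linear speed of cap_a below 0.02 m/s and (z of cap_b in the frame of head_b below 0.066 m and horizontal distance between cap_b and head_b below 0.006 m and angle between cap_b's own z axis and vertical below 0.1 rad)) or (horizontal distance between head_b and dimmer_box below 0.31 m and z of cap_b in the frame of head_b above 0.1015 m and horizontal distance between cap_b and head_b below 0.05 m and angle between cap_b's own z axis and vertical below 0.35 rad and contact force between the fingers and cap_b above 0.5 N and contact force between cap_b and head_b below 0.1 N and linear speed of cap_b below 0.02 m/s and (z of cap_a in the frame of head_a below 0.066 m and horizontal distance between cap_a and head_a below 0.006 m and angle between cap_a's own z axis and vertical below 0.1 rad)))); the arm keeps its last pose, push and grip.
It fails at once if the other lamp head's cap is unscrewed (turned by more than 20 degrees) or lifted ((horizontal distance between head_a and dimmer_box above 0.31 m and (angle between the x axis of cap_a and the x axis of head_a, either way round above 0.35 rad or z of cap_a in the frame of head_a above 0.07 m)) or (horizontal distance between head_b and dimmer_box above 0.31 m and (angle between the x axis of cap_b and the x axis of head_b, either way round above 0.35 rad or z of cap_b in the frame of head_b above 0.07 m))).
It fails at once if the pointer is pushed by more than 4 mm (distance of pointer_tip from where it was at the start of the episode above 0.004 m).
It fails at once if one of the loose bystanders is moved by more than 30 mm (distance of any of driver, lens_post, vial_1, vial_2, vee_block, tape_roll, screw_tray, mirror_mount from where it was at the start of the episode above 0.03 m).
It also fails if it takes over 64 s, if anything falls off the work surface, if the arm or the gripper's body presses on something with over 40 N, if the wrist force passes 120 N, or if a joint passes its speed limit or range.

## Working session

There is one attempt and no reset: what is moved stays moved. The work goes in short steps, Python scripts to look and compute and a tool call to move; the robot and the scene stay as the last step left them, time stands still between calls to the robot, and variables do not carry over. Pictures are saved under pics/ and viewed, and the job is handed in when it is done.

Besides the shell and the picture viewer there is one more tool, called after ">>>" by a JSON object that holds its "name" and its "arguments", one argument or row to a line. carry_out: Moves the arm, as the interface text tells. Its arguments: {"type":"object","properties":{"steps":{"type":"array"},"newtons":{"type":"number"}},"required":["steps"]}

```bash
mkdir -p pics; ls; cat > h.py <<'E'
import numpy as np, cv2
from workcell import r, optics, ticket
def grab(n,fn):
    f=optics.grab_frame(n); cv2.imwrite('pics/'+fn+'.png',f['pixels']); np.savez('pics/'+fn+'.npz',**{k:np.array(v) for k,v in f.items()}); return f
def load(fn): return np.load('pics/'+fn+'.npz')
def ray(f,uv,z):
    K=f['mtx'];R=cv2.Rodrigues(np.array(f['rvec'],float))[0];t=np.array(f['tvec'],float).reshape(3)
    d=R.T@np.linalg.inv(K)@np.array([uv[0],uv[1],1.]);c=-R.T@t
    return c+d*(z-c[2])/d[2]
def proj(f,p):
    return cv2.projectPoints(np.array([p],float),np.array(f['rvec'],float),np.array(f['tvec'],float),np.array(f['mtx'],float),None)[0].ravel()
def crop(fn,x0,y0,x1,y1,s,out):
    im=cv2.imread('pics/'+fn+'.png')[y0:y1,x0:x1]; cv2.imwrite('pics/'+out+'.png',cv2.resize(im,None,fx=s,fy=s,interpolation=cv2.INTER_CUBIC))
E
python3 - <<'E'
from h import *
for n in('scene','top','wrist'):
    f=grab(n,n+'0'); print(n,f['mtx'],f['rvec'],f['tvec'])
print(r.state())
E
```

```text
pics
scene [[411.44609002   0.         318.92395157]
 [  0.         411.44609002 207.46715245]
 [  0.           0.           1.        ]] [ 1.22591425  2.53345071 -0.68426415] [ 0.34853598 -0.36379674  1.54298322]
top [[395.91080968   0.         316.75219308]
 [  0.         395.91080968 194.90907133]
 [  0.           0.           1.        ]] [ 2.14148108 -2.1958215   0.10390947] [0.01702543 0.55725249 1.4084843 ]
wrist [[309.70691629   0.         320.89536703]
 [  0.         309.70691629 195.39705429]
 [  0.           0.           1.        ]] [-2.28602819  1.76938017  0.27216129] [-0.67412288 -0.03307507  0.39217264]
{'t': 0.15, 'qpos': array([ 1.20788548,  0.47765987,  0.02238139,  1.55614452, -0.01150854,
        1.10931652, -0.08306333]), 'dq': array([ 0.00123106, -0.00195416, -0.00086373, -0.00278286, -0.00030483,
        0.00135956, -0.00057109]), 'joint_torque': array([ 2.29777346e-03, -5.83299315e+01,  1.53682988e+00, -2.72878736e+01,
       -5.41558815e-02,  1.44762453e-02,  7.03302385e-05]), 'position': array([ 0.17000961, -0.65278778,  0.22190617]), 'tcp_rot': array([-1.49442402,  1.5693967 ,  1.90200009]), 'force': array([-0.25703059, -0.54582938, -0.77832346]), 'ft_torque': array([-0.03556878, -0.00175523,  0.04651754]), 'opening': 0.08744121122347583}
```

View pics/scene0.png

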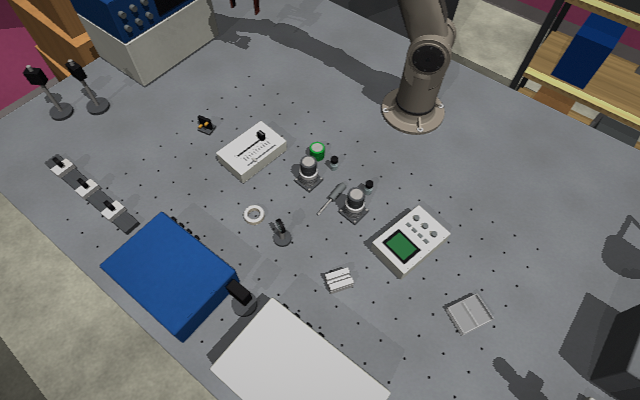

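View pics/top0.png

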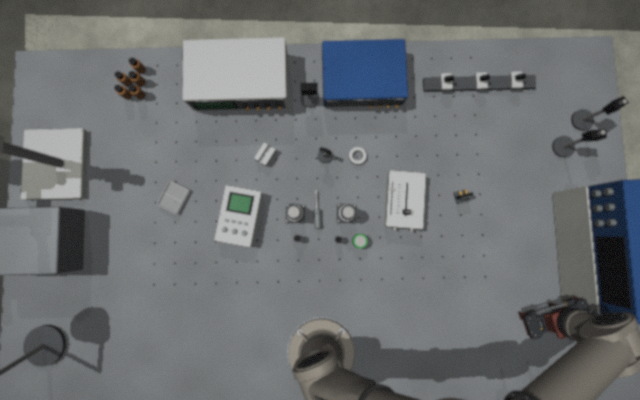

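```bash
python3 - <<'E'
from h import *
crop('top0',270,150,470,270,4,'tc'); crop('scene0',205,105,385,235,4.4,'sc')
E
```

```text
(no output)
```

View pics/tc.png

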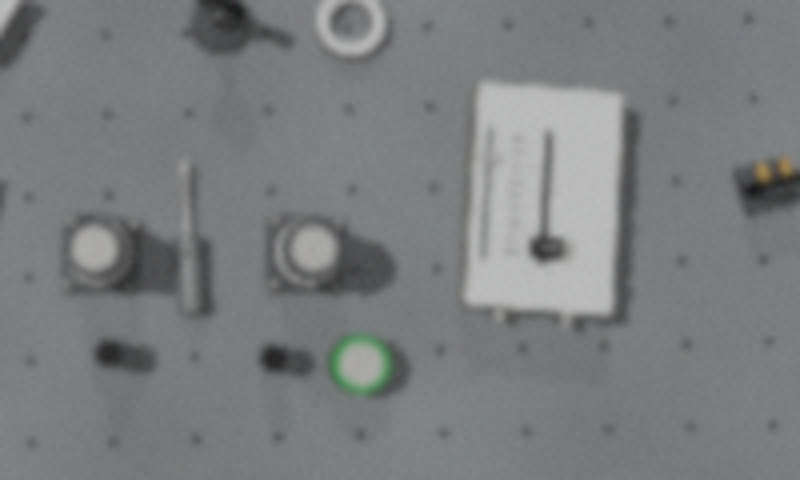

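View pics/sc.png

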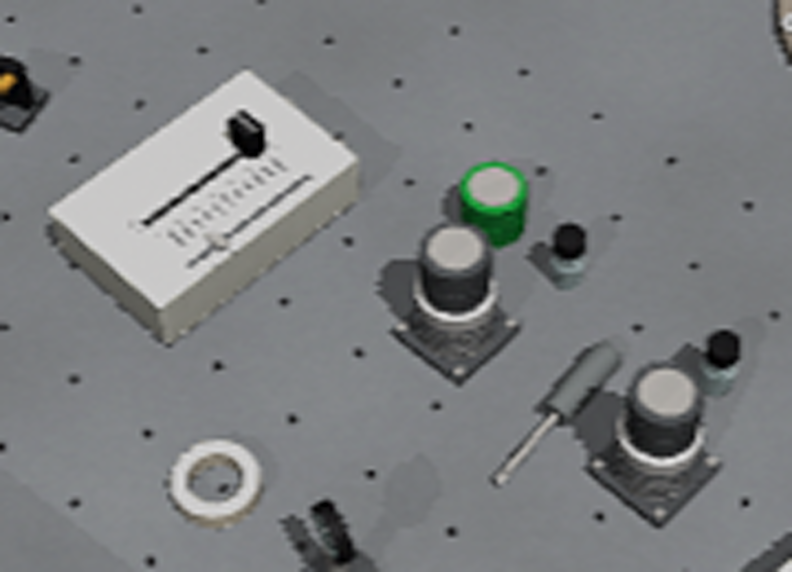

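```bash
python3 - <<'E'
from h import *
t=load('top0');s=load('scene0')
T=lambda u,v,z:ray(t,(270+u/4-.375,150+v/4-.375),z)
S=lambda u,v,z:ray(s,(205+u/4.4-.38,105+v/4.4-.38),z)
np.set_printoptions(precision=4,suppress=True)
print('top corners');a=[T(*p,.06) for p in((480,82),(625,93),(612,315),(463,303))];print(np.array(a),np.mean(a,0))
print('scene');a=[S(*p,.06) for p in((48,213),(250,70),(357,160),(163,308))];print(np.array(a),np.mean(a,0))
print('caps A',T(97,248,.1065),S(666,391,.1065)); print('caps near',T(316,248,.1065),S(456,249,.1065))
print('green', T(361,364,.045),S(494,185,.045))
print('fader',T(548,249,.09),S(247,122,.09)); print('pointer',T(494,160,.064),S(217,240,.064))
print('vial',T(272,358,.055),S(569,240,.055),T(110,354,.055))
print('driver',T(193,310,.02),T(184,160,.01))
print(cv2.Rodrigues(r.state()['tcp_rot'])[0])
w=load('wrist0');R=cv2.Rodrigues(w['rvec'])[0];print('cam',R,-R.T@w['tvec'])
E
```

```text
top corners
[[ 0.6365 -0.2589  0.06  ]
 [ 0.6233 -0.3874  0.06  ]
 [ 0.4268 -0.3657  0.06  ]
 [ 0.4406 -0.2355  0.06  ]] [ 0.5318 -0.3119  0.06  ]
scene
[[ 0.6274 -0.3836  0.06  ]
 [ 0.4277 -0.362   0.06  ]
 [ 0.4443 -0.2373  0.06  ]
 [ 0.6368 -0.257   0.06  ]] [ 0.5341 -0.31    0.06  ]
caps A [0.4943 0.0824 0.1065] [0.4941 0.0827 0.1065]
caps near [ 0.4896 -0.1044  0.1065] [ 0.49   -0.103   0.1065]
green [ 0.3893 -0.1456  0.045 ] [ 0.3881 -0.1481  0.045 ]
fader [ 0.4846 -0.3057  0.09  ] [ 0.4861 -0.3079  0.09  ]
pointer [ 0.5658 -0.2675  0.064 ] [ 0.5691 -0.266   0.064 ]
vial [ 0.3966 -0.0665  0.055 ] [ 0.4005 -0.0672  0.055 ] [0.4037 0.0759 0.055 ]
driver [0.4411 0.0019 0.02  ] [0.5789 0.0068 0.01  ]
[[-0.4385 -0.7233 -0.5335]
 [-0.3864 -0.3842  0.8385]
 [-0.8114  0.5738 -0.111 ]]
cam [[ 0.2505 -0.9681 -0.0018]
 [-0.9239 -0.2396  0.2983]
 [-0.2892 -0.073  -0.9545]] [ 0.2517 -0.6319  0.383 ]
```

View pics/wrist0.png

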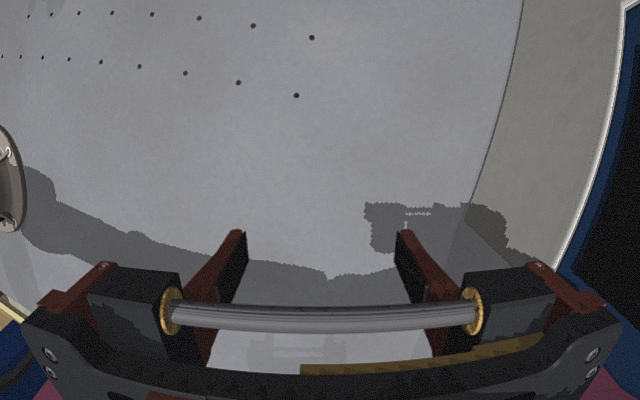

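```bash
cat >> h.py <<'E'
from scipy.spatial.transform import Rotation as Ro
np.set_printoptions(precision=4,suppress=True)
def pose():
    s=r.state(); return s['position'],Ro.from_euler('xyz',s['tcp_rot']).as_matrix()
def plan(p,ang,n=1):
    """target pos, world angle of tool y (x down); prints tool-axis shift per row & rotvec total"""
    P,R=pose(); y=np.array([np.cos(ang),np.sin(ang),0]);x=np.array([0,0,-1.]);z=np.cross(x,y)
    Rt=np.c_[x,y,z]; rv=Ro.from_matrix(R.T@Rt).as_rotvec()
    d=np.array(p)-P
    print('shift tool(current axes)',R.T@d,'|d|',np.linalg.norm(d),'rotvec',rv,'rows>=',np.linalg.norm(d)/.0625,np.linalg.norm(rv)/np.radians(10.7))
    print('shift in target axes',Rt.T@d)
def st():
    s=r.state();P,R=pose();print('t',s['t'],'P',P,'yang',np.degrees(np.arctan2(R[1,1],R[0,1])),'tiltxdown',R[:,0],'F',s['force'],'M',s['ft_torque'],'op',s['opening'],'q',s['qpos'])
def wray(f,uv,z):
    K=f['mtx'];R=cv2.Rodrigues(np.array(f['rvec'],float))[0];t=np.array(f['tvec'],float).reshape(3)
    d=np.array([(uv[0]-K[0,2])/K[0,0],(uv[1]-K[1,2])/K[1,1]]);th=np.hypot(*d)
    v=np.r_[d/th*np.sin(th),np.cos(th)];d=R.T@v;c=-R.T@t
    return c+d*(z-c[2])/d[2]
E
python3 - <<'E'
from h import *
P,R=pose();st();print(R)
w=load('wrist0');Rw=cv2.Rodrigues(w['rvec'])[0];c=-Rw.T@w['tvec'];print('cam in tool',R.T@(c-P),'axis',R.T@Rw[2])
plan([.535,-.31,.30],-.116+0); plan([.485,-.307,.17],-.116+np.pi)
E
```

```text
t 0.15 P [ 0.17   -0.6528  0.2219] yang -75.39923711432529 tiltxdown [-0.0005  0.0013 -1.    ] F [-0.257  -0.5458 -0.7783] M [-0.0356 -0.0018  0.0465] op 0.08744121122347583 q [ 1.2079  0.4777  0.0224  1.5561 -0.0115  1.1093 -0.0831]
[[-0.0005  0.2521 -0.9677]
 [ 0.0013 -0.9677 -0.2521]
 [-1.     -0.0014  0.0001]]
cam in tool [-0.1611  0.0002 -0.0843] axis [ 0.9545 -0.0009  0.2982]
shift tool(current axes) [-0.0778 -0.2398 -0.4396] |d| 0.5067742024561839 rotvec [-1.2    -0.0007  0.0013] rows>= 8.108387239298942 6.425510601677417
shift in target axes [-0.0781  0.3229 -0.3827]
shift tool(current axes) [ 0.0522 -0.2551 -0.392 ] |d| 0.47061914862706183 rotvec [1.9416 0.0014 0.0008] rows>= 7.529906378032989 10.39692493220388
shift in target axes [ 0.0519 -0.2729  0.3799]
```

>>> {"name": "carry_out", "arguments": {
  "steps": [0.002,-0.024,-0.044,0,0,0,1,0.002,-0.024,-0.044,0,0,0,1,0.002,-0.024,-0.044,0,0,0,1,0.002,-0.024,-0.044,0,0,0,1,0.002,-0.024,-0.044,0,0,0,1]
}}

```text
t: 0.78
position: [0.3538, -0.4803, 0.2125]
tcp_rot: [-1.221, 1.571, 2.175]
force: [0.5, 0.1, 0.3]
opening: 0.0881
```

>>> {"name": "carry_out", "arguments": {
  "steps": [0.002,-0.024,-0.044,0,0,0,1,0.002,-0.024,-0.044,0,0,0,1,0.002,-0.024,-0.044,0,0,0,1,0.002,-0.024,-0.044,0,0,0,1,0.002,-0.024,-0.044,0,0,0,1]
}}

```text
t: 1.4
position: [0.5363, -0.3089, 0.2024]
tcp_rot: [-0.299, 1.57, 3.097]
force: [0.0, -0.4, -0.3]
opening: 0.0878
```

>>> {"name": "carry_out", "arguments": {
  "steps": [0,0,0,-0.15,0,0,1,0,0,0,-0.15,0,0,1,0,0,0,-0.15,0,0,1,0,0,0,-0.15,0,0,1,0,0,0,-0.15,0,0,1]
}}

```text
t: 2.02
position: [0.5352, -0.31, 0.2023]
tcp_rot: [-1.414, 1.57, 2.738]
force: [-0.3, -0.4, -0.2]
opening: 0.0879
```

>>> {"name": "carry_out", "arguments": {
  "steps": [0,0,0,-0.15,0,0,1,0,0,0,-0.15,0,0,1,0,0,0,-0.15,0,0,1,0,0,0,0,0,0,1]
}}

```text
t: 2.52
position: [0.5352, -0.3101, 0.2023]
tcp_rot: [-2.297, 1.57, 2.298]
force: [0.1, 0.3, 0.8]
opening: 0.0878
```

```bash
python3 - <<'E'
from h import *
st(); grab('wrist','w1'); grab('scene','s1')
E
```

```text
t 2.525 P [ 0.5352 -0.3101  0.2023] yang -6.736778072370178 tiltxdown [-0.0004  0.0005 -1.    ] F [0.0582 0.3206 0.8428] M [-0.0654 -0.0213  0.0423] op 0.08784405152232758 q [ 0.7146  0.433  -0.3857  1.6962  0.1828  1.0485  0.1519]
```

View pics/w1.png

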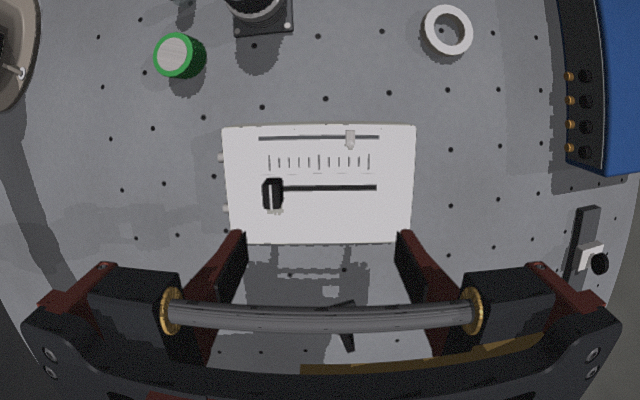

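```bash
python3 - <<'E'
from h import *
crop('w1',215,115,425,250,3.8,'w1c')
E
```

```text
(no output)
```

View pics/w1c.png

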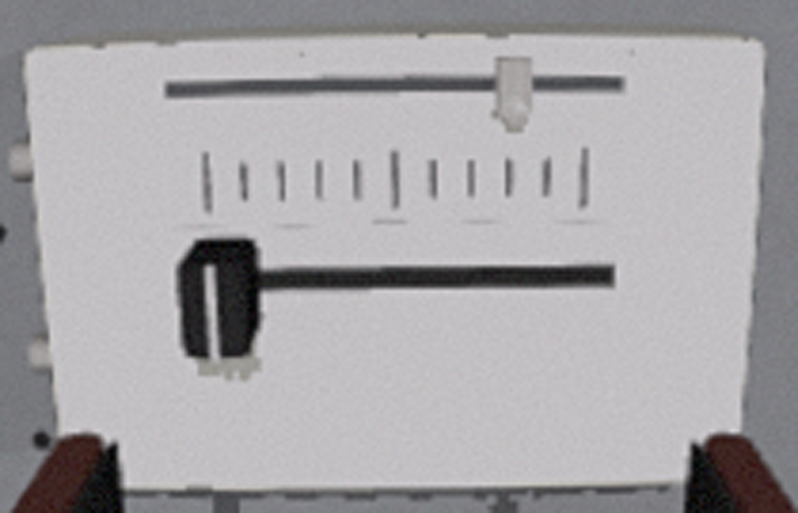

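```bash
python3 - <<'E'
from h import *
w=load('w1');W=lambda u,v,z:wray(w,(215+u/3.8-.37,115+v/3.8-.37),z)
c=np.array([W(*p,.06) for p in((27,47),(763,41),(745,440),(58,440))]);print(c)
s0,s1=W(262,279,.06),W(612,275,.06);print('track',s0,s1)
g0,g1=W(166,90,.06),W(625,84,.06);print('ptrack',g0,g1,np.linalg.norm(g1-g0))
d=c[1]-c[0];print('len',np.linalg.norm(d));a=np.arctan2(d[1],d[0]);print('yaw',np.degrees(a),np.degrees(np.arctan2(*(g1-g0)[1::-1])),np.degrees(np.arctan2(*(s1-s0)[1::-1])))
tip=W(513,131,.062);fd=W(211,312,.09)
ticks=[W(207,182,.06),W(395,180,.06),W(584,178,.06)]
ux=np.array([np.cos(a),np.sin(a),0]);uy=np.array([-np.sin(a),np.cos(a),0])
print(tip,fd)
o=ticks[1]
for n,p in [('tip',tip),('fader',fd),('t0',ticks[0]),('t5',ticks[1]),('t10',ticks[2]),('c0',c[0]),('c1',c[1]),('s0',s0),('s1',s1),('g0',g0),('g1',g1)]: print(n,(p-o)@ux,(p-o)@uy)
E
```

```text
[[ 0.4448 -0.2385  0.06  ]
 [ 0.6385 -0.2603  0.06  ]
 [ 0.6288 -0.374   0.06  ]
 [ 0.4311 -0.3504  0.06  ]]
track [ 0.4985 -0.3098  0.06  ] [ 0.5925 -0.3199  0.06  ]
ptrack [ 0.4808 -0.2557  0.06  ] [ 0.6    -0.2685  0.06  ] 0.11996071082838494
len 0.19496513746615776
yaw -6.426877823470209 -6.125023595660494 -6.120241203323108
[ 0.5693 -0.2775  0.062 ] [ 0.4894 -0.3085  0.09  ]
tip 0.030684133841832294 0.013252092534263024
fader -0.04530325014403485 -0.026514841314819883
t0 -0.04981858182866373 0.00012923949485188404
t5 0.0 0.0
t10 0.04993114963093936 0.0004547832807198428
c0 -0.09743278884059642 0.038069298261858835
c1 0.09753234862556134 0.038069298261858835
s0 -0.03610092465297221 -0.02674504923103364
s1 0.05849534872693335 -0.026238782299446272
g0 -0.05974411684610813 0.025001235927224273
g1 0.0602149292005834 0.025633228030919324
```

>>> {"name": "carry_out", "arguments": {
  "steps": [0,-0.023,0.002,0,0,0,1,0,-0.023,0.002,0,0,0,1,0.05,0,0,0,0,0,1,0.05,0,0,0,0,0,1,0.034,0,0,0,0,0,1]
}}

```text
t: 3.25
position: [0.4884, -0.3084, 0.0667]
tcp_rot: [-1.816, 1.569, 2.777]
force: [1.3, 0.4, -0.7]
opening: 0.0877
```

>>> {"name": "carry_out", "arguments": {
  "steps": [0,0,0,0,0,0,-1,0,0,0,0,0,0,-1,0,0,0,0,0,0,-1,0,0,0,0,0,0,-1,0,0,0,0,0,0,-1],
  "newtons": 15
}}

```text
t: 3.88
position: [0.4896, -0.309, 0.0694]
tcp_rot: [1.068, 1.57, -0.619]
force: [-0.3, 0.2, -0.7]
opening: 0.0412
```

```bash
python3 - <<'E'
from h import *
st(); grab('wrist','w2')
E
```

```text
t 3.875 P [ 0.4896 -0.309   0.0694] yang -6.660770959984252 tiltxdown [ 0.0009 -0.0007 -1.    ] F [-0.2964  0.2184 -0.7238] M [-0.0332 -0.1046  0.0164] op 0.041218229017903535 q [ 0.7241  0.533  -0.3489  1.8941  0.2561  0.7566  0.1162]
```

View pics/w2.png

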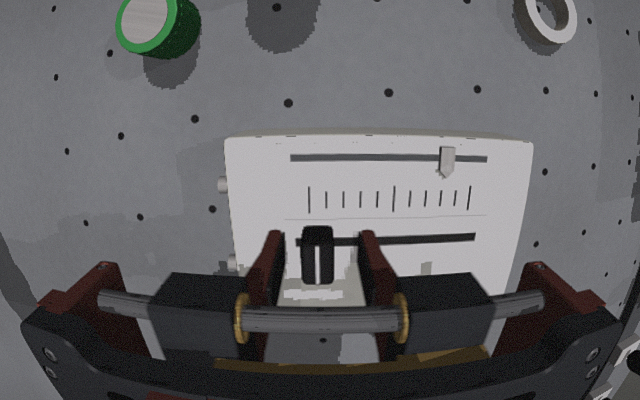

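>>> {"name": "carry_out", "arguments": {
  "steps": [0,0,0,0,0,0,-1,0,0,0,0,0,0,-1,0,0,0,0,0,0,-1,0,0,0,0,0,0,-1]
}}

```text
t: 4.42
position: [0.4891, -0.3087, 0.0686]
tcp_rot: [-1.555, 1.57, 3.041]
force: [-1.6, 0.1, 1.4]
opening: 0.0177
```

```bash
python3 - <<'E'
from h import *
st(); 
a=np.radians(-6.3);ux=np.array([np.cos(a),np.sin(a),0])
tip=np.array([.5693,-.2775,.062]);P,R=pose();d=(tip-P)@ux;print(d, R.T@(d*ux))
E
```

```text
t 4.425 P [ 0.4891 -0.3087  0.0686] yang -6.636319011035117 tiltxdown [-0.0005  0.     -1.    ] F [-1.6013  0.0833  1.4447] M [0.0748 0.1972 0.1466] op 0.017726713740540016 q [ 0.7239  0.534  -0.3487  1.8947  0.2563  0.7568  0.1164]
0.0763244715586843 [-0.      0.0763 -0.0004]
```

Gripped (17.7 mm). Slide 76 mm.

>>> {"name": "carry_out", "arguments": {
  "steps": [0,0.019,0,0,0,0,-1,0,0.019,0,0,0,0,-1,0,0.019,0,0,0,0,-1,0,0.019,-0.0004,0,0,0,-1,0,0,0,0,0,0,-1]
}}

```text
t: 5.05
position: [0.5665, -0.3168, 0.0687]
tcp_rot: [1.72, 1.569, 0.035]
force: [1.9, 0.5, 0.5]
opening: 0.0177
```

```bash
python3 - <<'E'
from h import *
st(); grab('wrist','w3');crop('w3',200,110,450,300,3,'w3c')
a=np.radians(-6.3);ux=np.array([np.cos(a),np.sin(a),0])
tip=np.array([.5693,-.2775,.062]);P,R=pose();print((tip-P)@ux)
E
```

```text
t 5.05 P [ 0.5665 -0.3168  0.0687] yang -6.587246927674665 tiltxdown [ 0.0021  0.0001 -1.    ] F [1.8882 0.5245 0.5491] M [ 0.1468 -0.3849  0.1757] op 0.017686867904001844 q [ 0.6565  0.6258 -0.3378  1.7218  0.2634  0.8369  0.0859]
-0.0007258414943084
```

View pics/w3c.png

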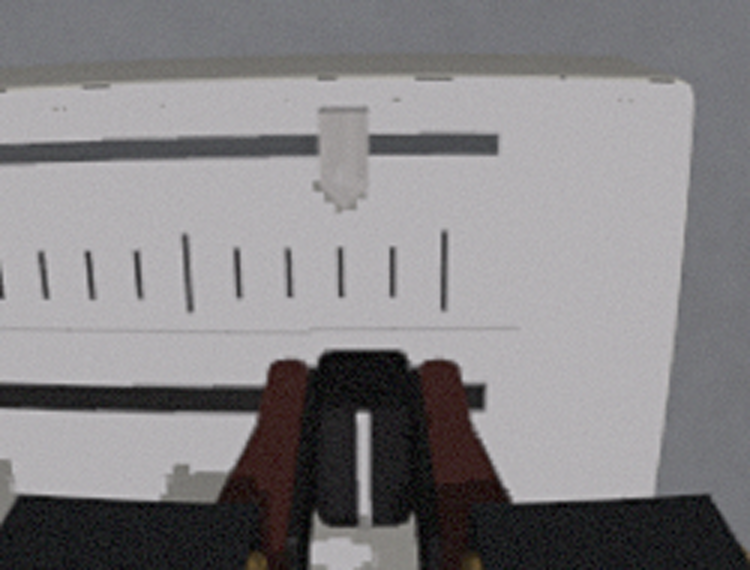

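```bash
python3 - <<'E'
from h import *
w=load('w3');W=lambda u,v,z:wray(w,(200+u/3-.33,110+v/3-.33),z)
tip=W(345,212,.062);f1=W(363,410,.09);f2=W(365,527,.09);fb=W(363,356,.09);t5=W(187,272,.06);t10=W(444,270,.06)
a=np.arctan2(*(t10-t5)[1::-1]);ux=np.array([np.cos(a),np.sin(a),0]);print(np.degrees(a),tip,f1,f2)
for p in(tip,f1,f2,fb,t5,t10):print((p-t5)@ux)
E
```

```text
-6.229851148572559 [ 0.5694 -0.2776  0.062 ] [ 0.5695 -0.3048  0.09  ] [ 0.5671 -0.3284  0.09  ]
0.031016809047094963
0.03410740723087365
0.0342693487096283
0.03418892774026298
0.0
0.04990191935564594
```

>>> {"name": "carry_out", "arguments": {
  "steps": [0,-0.0025,0,0,0,0,-1,0,0,0,0,0,0,-1,0,0,0,0,0,0,0,0,0,0,0,0,0,0,0,0,0,0,0,0,0]
}}

```text
t: 5.72
position: [0.562, -0.3172, 0.0686]
tcp_rot: [-0.849, 1.57, -2.536]
force: [-0.2, -0.2, 0.8]
opening: 0.043
```

>>> {"name": "carry_out", "arguments": {
  "steps": [-0.04,0,0,0,0,0,0,-0.04,0,0,0,0,0,0.5,-0.04,0,0.03,0,0,0,1,0,0,0,0,0,0,1]
}}

```text
t: 6.22
position: [0.5597, -0.3507, 0.1923]
tcp_rot: [0.937, 1.564, -0.754]
force: [0.5, 0.3, -0.3]
opening: 0.0707
```

```bash
python3 - <<'E'
from h import *
st(); grab('wrist','w4');crop('w4',200,110,450,300,3,'w4c')
E
```

```text
t 6.225 P [ 0.5597 -0.3507  0.1923] yang -6.89809741268084 tiltxdown [ 0.0052 -0.0049 -1.    ] F [ 0.5014  0.2946 -0.2692] M [-0.0792 -0.1043 -0.0062] op 0.07069743236588666 q [ 0.7229  0.5032 -0.3627  1.6083  0.2002  1.0599  0.1838]
```

View pics/w4c.png

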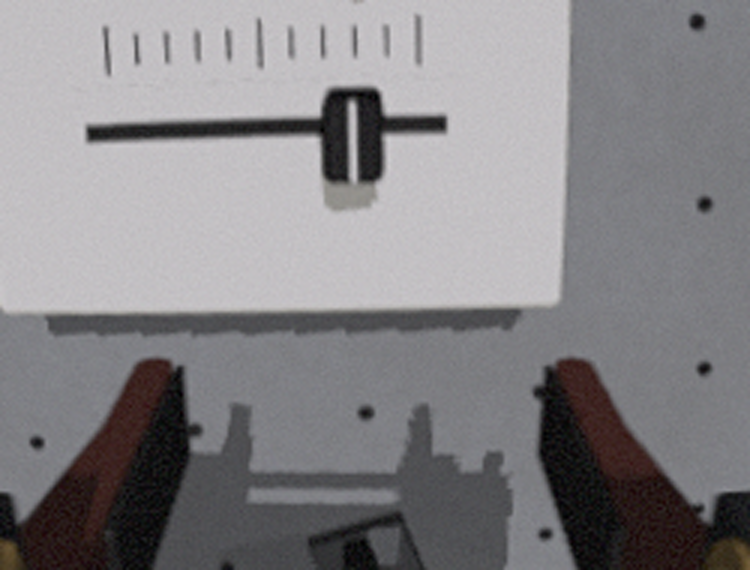

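```bash
python3 - <<'E'
from h import *
crop('w4',200,80,440,200,3.3,'w4d')
E
```

```text
(no output)
```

View pics/w4d.png

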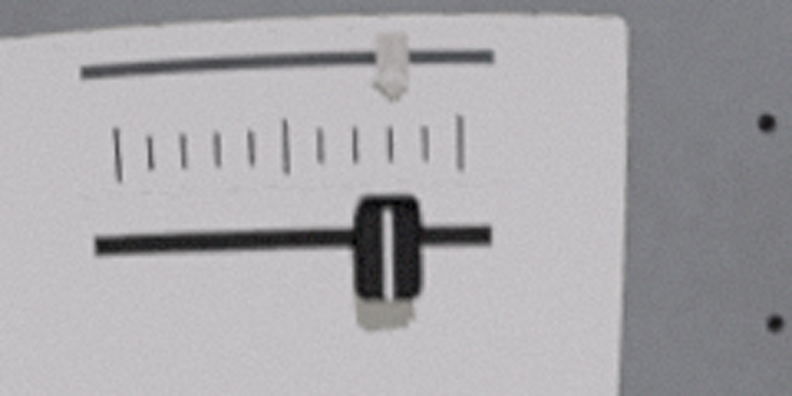

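```bash
python3 - <<'E'
from h import *
w=load('w4');W=lambda u,v,z:wray(w,(200+u/3.3-.35,80+v/3.3-.35),z)
tip=W(392,99,.062);f1=W(388,208,.09);f2=W(389,297,.09);t0=W(118,155,.06);t10=W(461,142,.06)
a=np.arctan2(*(t10-t0)[1::-1]);ux=np.array([np.cos(a),np.sin(a),0]);print(np.degrees(a))
for p in(tip,f1,f2,t0,t10):print((p-t0)@ux)
st()
plan([.490,-.1037,.20],np.radians(-12)); plan([.490,-.1037,.20],np.radians(-6.5))
E
```

```text
-5.795365375799702
0.08040274726022827
0.07881154135946897
0.07851790608191275
0.0
0.09980832299379068
t 6.275 P [ 0.559  -0.3483  0.1899] yang -6.791458882391505 tiltxdown [ 0.002  -0.0019 -1.    ] F [ 0.5311  0.7018 -0.4985] M [-0.0037 -0.0817  0.0274] op 0.07417954347545763 q [ 0.7217  0.5048 -0.3639  1.6117  0.1998  1.0592  0.1831]
shift tool(current axes) [-0.0107 -0.0974 -0.2347] |d| 0.2543237285982276 rotvec [ 0.0909  0.0015 -0.0023] rows>= 4.069179657571642 0.48699469541068896
shift in target axes [-0.0101 -0.1183 -0.2249]
shift tool(current axes) [-0.0107 -0.0974 -0.2347] |d| 0.2543237285982276 rotvec [-0.0051  0.0016 -0.0022] rows>= 4.069179657571642 0.031009667052864984
shift in target axes [-0.0101 -0.0962 -0.2352]
```

>>> {"name": "carry_out", "arguments": {
  "steps": [-0.002,-0.0195,-0.047,0,0,0,1,-0.002,-0.0195,-0.047,0,0,0,1,-0.002,-0.0195,-0.047,0,0,0,1,-0.002,-0.0195,-0.047,0,0,0,1,-0.002,-0.0195,-0.047,0,0,0,1]
}}

```text
t: 6.9
position: [0.4874, -0.0994, 0.1972]
tcp_rot: [-1.757, 1.568, 2.841]
force: [0.1, -0.3, 0.6]
opening: 0.0879
```

>>> {"name": "carry_out", "arguments": {
  "steps": [0,0,0,0,0,0,1,0,0,0,0,0,0,1]
}}

```text
t: 7.15
position: [0.4886, -0.1021, 0.1978]
tcp_rot: [-1.436, 1.569, -3.123]
force: [0.7, -0.5, 0.8]
opening: 0.0874
```

```bash
python3 - <<'E'
from h import *
st(); grab('wrist','w5');grab('scene','s5')
plan([.490,-.1037,.20],np.radians(-6.5))
E
```

```text
t 7.15 P [ 0.4886 -0.1021  0.1978] yang -6.61804501304192 tiltxdown [-0.0016 -0.     -1.    ] F [ 0.7207 -0.5033  0.775 ] M [-0.1022 -0.0551  0.0012] op 0.08737587518483272 q [ 0.4992  0.2558 -0.4849  1.9673  0.1452  0.9535 -0.1723]
shift tool(current axes) [-0.0021  0.001   0.0005] |d| 0.002356275166055026 rotvec [-0.0044  0.      0.0011] rows>= 0.03770040265688042 0.02413923056061984
shift in target axes [-0.0021  0.001   0.0005]
```

View pics/w5.png

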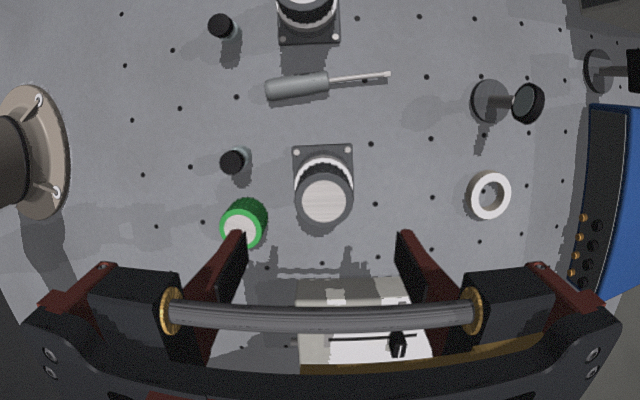

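```bash
python3 - <<'E'
from h import *
w=load('w5'); crop('w5',270,130,380,230,6,'w5c')
for v in (199,200,201): print(wray(w,(325,v),.1065))
E
```

```text
[ 0.4939 -0.1019  0.1065]
[ 0.4938 -0.1028  0.1065]
[ 0.4937 -0.1037  0.1065]
```

View pics/w5c.png

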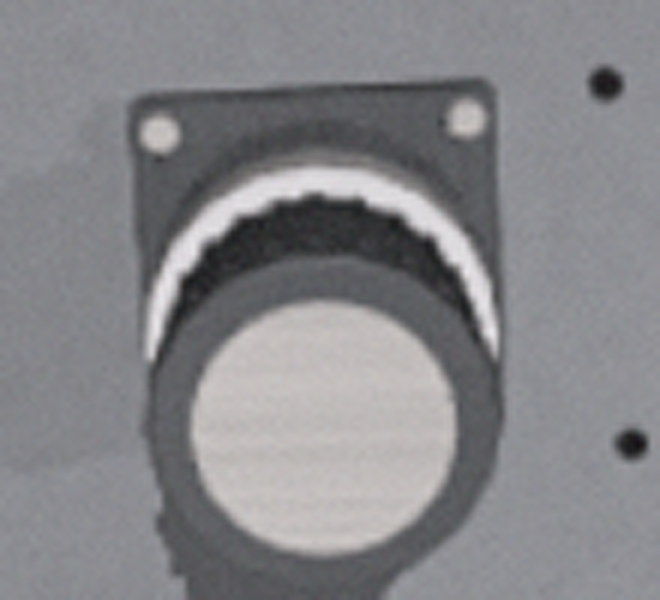

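>>> {"name": "carry_out", "arguments": {
  "steps": [0.03,0.002,0.0014,0,0,0,1,0.032,0,0,0,0,0,1,0.032,0,0,0,0,0,1,0.032,0,0,0,0,0,1,0,0,0,0,0,0,1]
}}

```text
t: 7.88
position: [0.4892, -0.1044, 0.0704]
tcp_rot: [-1.63, 1.565, 2.965]
force: [-0.2, -0.2, 0.4]
opening: 0.0878
```

>>> {"name": "carry_out", "arguments": {
  "steps": [0,0,0,0,0,0,-1,0,0,0,0,0,0,-1,0,0,0,0,0,0,-1,0,0,0,0,0,0,-1,0,0,0,0,0,0,-1],
  "newtons": 25
}}

```text
t: 8.5
position: [0.4912, -0.1037, 0.0732]
tcp_rot: [0.907, 1.57, -0.78]
force: [-2.5, -0.5, 6.7]
opening: 0.0517
```

```bash
python3 - <<'E'
from h import *
st()
E
```

```text
t 8.5 P [ 0.4912 -0.1037  0.0732] yang -6.653795653011872 tiltxdown [ 0.0004 -0.0004 -1.    ] F [-2.4991 -0.4665  6.7437] M [-0.0692  0.3175 -0.0587] op 0.05167511486415082 q [ 0.4368  0.4373 -0.4298  2.066   0.2806  0.6928 -0.2911]
```

>>> {"name": "carry_out", "arguments": {
  "steps": [0,0,0,-0.08,0,0,-1,0,0,0,-0.08,0,0,-1,0,0,0,-0.06,0,0,-1,0,0,0,0,0,0,-1]
}}

```text
t: 9.0
position: [0.4917, -0.1034, 0.0732]
tcp_rot: [1.446, 1.57, -0.02]
force: [-0.1, 0.5, 5.7]
opening: 0.0514
```

```bash
python3 - <<'E'
from h import *
st();grab('wrist','w6');crop('w6',200,150,450,320,3,'w6c')
E
```

```text
t 9.0 P [ 0.4917 -0.1034  0.0732] yang 5.991590569188455 tiltxdown [ 0.0012 -0.     -1.    ] F [-0.1195  0.4654  5.7185] M [0.0409 0.1043 0.0097] op 0.0513894534912178 q [ 0.4793  0.4464 -0.4828  2.0629  0.3158  0.7014 -0.1022]
```

View pics/w6c.png

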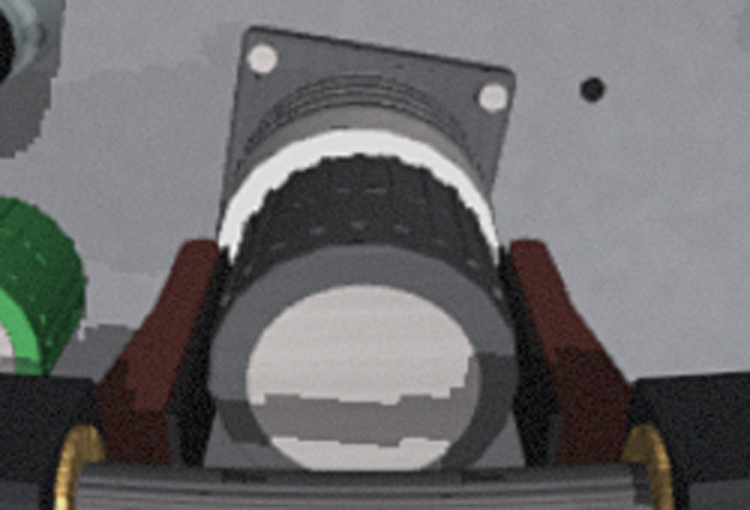

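>>> {"name": "carry_out", "arguments": {
  "steps": [0,0,0,-0.12,0,0,-1,0,0,0,-0.12,0,0,-1,0,0,0,-0.12,0,0,-1,0,0,0,-0.12,0,0,-1]
}}

```text
t: 9.55
position: [0.4917, -0.1033, 0.0732]
tcp_rot: [0.986, 1.57, 0.003]
force: [-1.5, 0.8, 4.8]
opening: 0.0517
```

```bash
python3 - <<'E'
from h import *
st()
E
```

```text
t 9.55 P [ 0.4917 -0.1033  0.0732] yang 33.682779846635086 tiltxdown [ 0.0012  0.     -1.    ] F [-1.5445  0.7509  4.7598] M [ 0.1428  0.0177 -0.0663] op 0.051691277922074 q [ 0.5701  0.4699 -0.5971  2.0571  0.3939  0.725   0.3117]
```

>>> {"name": "carry_out", "arguments": {
  "steps": [0,0,0,-0.14,0,0,-1,0,0,0,-0.14,0,0,-1,0,0,0,-0.14,0,0,-1,0,0,0,-0.14,0,0,-1,0,0,0,-0.14,0,0,-1]
}}

```text
t: 10.18
position: [0.4916, -0.1034, 0.0732]
tcp_rot: [0.188, 1.57, -0.094]
force: [-1.0, 0.7, 4.6]
opening: 0.0515
```

>>> {"name": "carry_out", "arguments": {
  "steps": [0,0,0,0,0,0,-1,-0.008,0,0,0,0,0,-1,0,0,0,0,0,0,-1]
}}

```text
t: 10.55
position: [0.4911, -0.1037, 0.0809]
tcp_rot: [-0.203, 1.57, -0.49]
force: [0.5, -0.4, -3.7]
opening: 0.052
```

```bash
python3 - <<'E'
from h import *
st()
E
```

```text
t 10.55 P [ 0.4911 -0.1037  0.0809] yang 73.544444978968 tiltxdown [ 0.0003 -0.0002 -1.    ] F [ 0.5108 -0.3501 -3.6962] M [-0.0036 -0.1754 -0.0364] op 0.0519869357470062 q [ 0.7054  0.5032 -0.77    2.0452  0.4958  0.7837  0.919 ]
```

>>> {"name": "carry_out", "arguments": {
  "steps": [-0.012,0,0,0,0,0,-1,-0.014,0,0,0,0,0,-1,-0.014,0,0,0,0,0,-1,-0.014,0,0,0,0,0,-1,-0.012,0,0,0,0,0,-1],
  "newtons": 30
}}

```text
t: 11.18
position: [0.4912, -0.1036, 0.1478]
tcp_rot: [-0.098, 1.57, -0.385]
force: [0.4, -0.1, -2.7]
opening: 0.0514
```

>>> {"name": "carry_out", "arguments": {
  "steps": [0,0,0,0,0,0,-1,0,0,0,0,0,0,-1,0,0,0,0,0,0,-1,0,0,0,0,0,0,-1]
}}

```text
t: 11.68
position: [0.4908, -0.1035, 0.1463]
tcp_rot: [2.984, 1.57, 2.697]
force: [-0.4, 0.2, -2.6]
opening: 0.0515
```

```bash
python3 - <<'E'
from h import *
st();grab('wrist','w7');grab('scene','s7');crop('s7',205,80,385,235,4.4,'s7c')
E
```

```text
t 11.675 P [ 0.4908 -0.1035  0.1463] yang 73.57309222281981 tiltxdown [-0.0007  0.0003 -1.    ] F [-0.3582  0.2179 -2.6481] M [ 0.0576 -0.1243 -0.0011] op 0.05147378725042325 q [ 0.7742  0.4097 -0.8406  1.9951  0.3871  0.903   1.0132]
```

View pics/s7c.png

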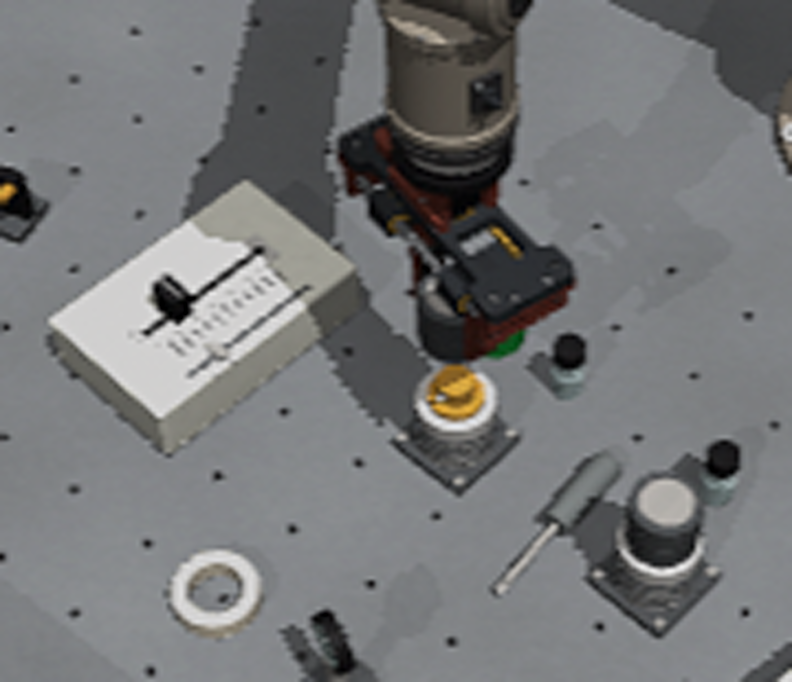

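View pics/w7.png

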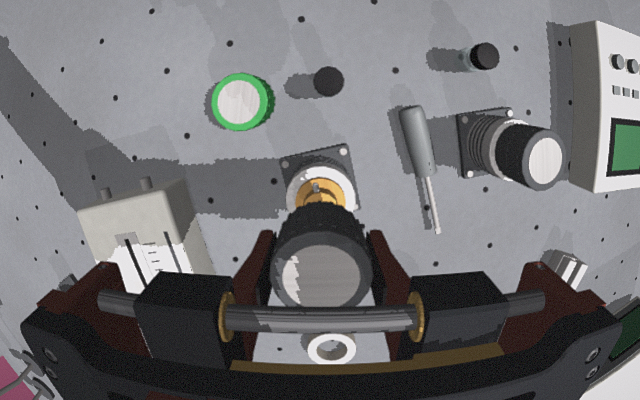

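```bash
python3 - <<'E'
from h import *
crop('s7',232,130,292,180,12,'s7d'); st()
E
```

```text
t 11.775 P [ 0.4909 -0.1035  0.1464] yang 73.57350103510997 tiltxdown [-0.0005  0.0002 -1.    ] F [ 1.0847  0.4703 -4.5911] M [ 0.0173 -0.1515  0.0061] op 0.05162952185829007 q [ 0.7742  0.4094 -0.8408  1.9949  0.3871  0.9031  1.0132]
```

View pics/s7d.png

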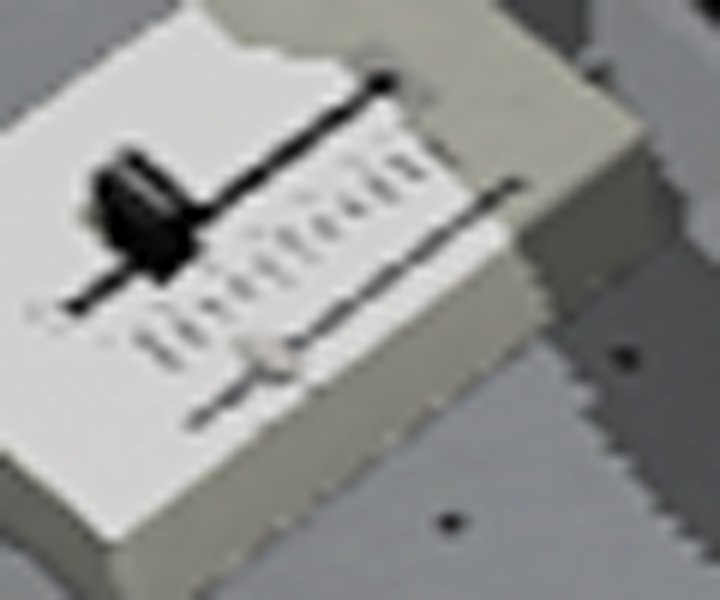

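```bash
python3 - <<'E'
from h import *
s=load('s7');S=lambda u,v,z:ray(s,(232+u/12-.46,130+v/12-.46),z)
f=S(142,188,.09);t=S(256,343,.062);ux=np.array([np.cos(-.109),np.sin(-.109),0]);print(f,t,(f-t)@ux)
E
```

```text
[ 0.5616 -0.315   0.09  ] [ 0.5672 -0.2728  0.062 ] -0.001000095889672151
```

The slider is level to about 1 mm, and the cap is held clear of the head and at rest. I'm handing it in.

```bash
python3 - <<'E'
from h import *
print(ticket.hand_in())
E
```

```text
the job is handed in; nothing more can be done
None
```

The job is handed in, at about 12 s of the 64 s allowed; the system gave no verdict.

**Slider:** I gripped the dimmer's slider and slid it level with the pointer, correcting back about 2.5 mm after a first overshoot. The last checks put it 1.7 mm short (wrist camera) and 1.0 mm short (scene camera), inside the 6 mm limit. The pointer still measured where it was at the start, to within camera accuracy.

**Cap:** The nearer lamp head is the one on the dimmer side, about 0.21 m away. Its cap turned counter-clockwise (seen from above) with almost no torque, so the thread is ordinary. I turned it about 80° and lifted it straight up. The gripper is at rest, about 73 mm above its grasp height, over its own head. The pictures show the bare brass neck below the upright cap.

**Force and opening:** The last readings were a 51.6 mm opening and 2.6 to 4.6 N downward, about the cap's weight.

**Everything else:** In the last pictures the other cap is still seated and the bystanders I could see (driver, vials, tape roll, green cap) look undisturbed. I did not measure those positions again.

**Disagreement:** The wrist camera read about 2 mm different from the arm's own position along x, within its stated calibration. I allowed for that when centring on the cap.

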